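Pop out a dishwasher tablet and stop it before it slides into the sink

TASK

Press the key of the dishwasher-tablet dispenser down with one finger, and when the spring pops the tablet out, trap it with the other finger before it slides off the steel lip into the sink. Finish while holding it so: the tablet at least a centimetre out of the mouth, at rest and lying flat on the lip, with the finger still standing in its way and taking the push of the spring. Do not lift the tablet, and leave the other things where they stand.

Things in the scene. Friction and masses are not known exactly. Their poses are not given: they have to be found in the camera images.
- dispenser: Low white tablet dispenser, housing 115 x 47 mm, 36 mm high, fixed on a beech board that bridges the sink (board top z = 0.197 m). Origin on the board top under the middle of the mouth; x = the way the tablet comes out, y = left of that, z up. The housing lies at x < 0. All other mm figures below are in this frame. Its -y side, with the key, faces the robot.
- lip_end (a point): Middle of the free end of the steel lip, on its top. The lip is level, its top at z = 6 mm, y -20 to 20 mm, from the mouth (x = 0) to this end at x = 60 mm; beyond and below is the open sink.
- key_top (a point): Middle of the upper face of the release key at rest: x = 20, y = -64, z = 20 mm. Ribbed grey pad, 46 mm along x, 30 mm along y. It is one end of a rocker whose axle runs along x at y = -34, z = 11 mm. At rest it slopes up away from the axle by 0.15 rad; fully down it slopes down by 0.15 rad, its middle at z = 11 mm. Takes 2 to 6 N; springs back when let go, and the gate drops again.
- gate (a point): Foot of the gate tooth, the rocker's other end, which holds the tablet back by its top edge: x = 3, y = 0, z = 22 mm, rising as the key goes down. Its arm crosses over the lip at x 0 to 7 mm, y -36 to 12 mm, up to z = 38 mm (50 raised). The rocker's axle brackets stand at x = -12 and 48 mm, y -38 to -30 mm, 15 mm high.
- release_lever (a joint): Angle of the rocker lever: 0 = key up, gate closed; about 0.18 = the gate clears the tablet; 0.30 = key fully down (stop).
- tablet_mid (a point): Centre of the loose white dishwasher tablet, 27 mm along x, 36 mm along y, 20 mm high, 22 g. At the start it lies behind the gate, front face at x = 0, seen through the clear window. With the gate up it is pushed out along the lip at about 4 cm/s; if nothing stops it, it falls off the end under 2 s later. Its axes are those of the dispenser.
- pusher (a joint): Travel of the spring pusher behind the tablet along the dispenser's x, m: 0 = loaded, 0.085 = fully out. It pushes with about 2.4 N at the start and 1.6 N when out, and is damped.
- spoon_rest: Small blue and white boat-shaped dish, 38 x 68 x 16 mm, loose on the board; origin under its middle. To be left alone.
- shaker_salt: Steel and glass shaker, 44 mm across, 89 mm high, loose on the board; origin under its middle. To be left alone.
- cork_stopper: Cork, 26 mm across, 31 mm high, standing loose on the board; origin under its middle. To be left alone.
- flask: Conical glass flask, 69 mm across, 105 mm high, loose on the board; origin under its middle. To be left alone.
- glass_bowl: Clear glass bowl, 117 mm across, 50 mm high, loose on the board; origin under its middle. To be left alone.

How it is judged:
By the outcome, as a careful person would: the job done as asked, in the order asked, and still so for the second after the job is handed in, while the arm keeps its last pose, push and grip.
It also fails if it takes over 32 s, if anything falls off the work surface, if the arm or the gripper's body presses on something with over 40 N, if the wrist force passes 120 N, or if a joint passes its speed limit or range.

ROBOT

A 7-joint arm with a two-finger parallel gripper is mounted at the origin on a cart in front of the work surface, level with it; the furniture and walls round the work are solid. World frame = base frame: x ahead of the robot, y to its left, z up, the work surface at z = 0. Lengths are in m, angles in degrees, forces in N, time in s.
With the tool pointing down it reaches from about 0.425 to 0.875 m from the base axis. Payload 8.4 kg.
Tool frame: the origin (TCP) lies on the centre line of the jaws, within the pads' length; the fingertips stand robot.tips_ahead ahead of it and the grasp point (between the pads) lies 5 mm behind it (robot.tips_ahead is the distance from the TCP to the fingertips, in m); z points along the fingers, y is the line along which they close (so a half turn about z gives the same grasp; the last joint's range is limited). The gripper opens to 85 mm and grips with 20 to 120 N. Pads are 22 mm wide; open, the fingers measure 114 mm over their backs; the gripper's body (76 mm by 85 mm) begins 54 mm behind the grasp point. The pads swing forward as they close: fully open they stand 13 mm farther back than shut.
Start: joints at [70.692, 19.091, 2.286, 83.961, -0.768, 76.965, -3.352], TCP at [0.153, -0.632, 0.245] pointing down, gripper open.
Joint ranges: [-147.57, 147.57], [-21.85, 119.76], [-74.77, 79.35], [14.55, 137.4], [-85.83, 265.84], [4.83, 119.75], [-152.11, 152.11]. Speed limits (degrees/s): [127.2, 127.2, 159.86, 159.86, 180, 180, 180].

INTERFACE

Orientations are given as [roll, pitch, yaw] about the fixed x, y, z axes, in that order (R = Rz(yaw) Ry(pitch) Rx(roll)).
In Python, from plant import readout, cams, workorder, robot gives the robot as it stands.
- The arm moves only by the tool servo_tool, never from a script. Its argument "targets" is a list of rows, each a list of 3 entries, a list of its own where there are three numbers: the opening, from 0 (shut) to 1 (fully open), then the shift along the tool's x, y, z in units of 0.1 m (1.0 is 0.1 m), then the turn about the tool's z in units of 0.5 rad (1.0 is 0.5 rad). A call has 1 to 20 rows; each row is the pose to reach, as a shift and turn from the pose commanded when the call began, along the tool's axes at that moment; what a row does not reach only later rows make up. A row lasts 1/10 s, in which the tool goes at most 50 mm and 8.59 degrees, less where a joint would pass 70% of its speed; a pose out of reach is approached as far as the arm can. A call with a number of a shift or a turn outside -1 to 1 is refused whole. A call with a gripper value outside its range is refused whole. The fingers move at their own pace and stop on an object; "newtons" is the grip in N (left out, the last holds). Time passes only in rows, so rows that repeat a pose let the fingers close. It gives the time, the measured TCP pose, the force, the opening and the grip force at its end, in the units of the state.
- readout.observe(): the state, without advancing time (a new reading comes with each control period).
- cams.read_camera(name): name is "scene" or "top" or "wrist"; returns a dict with "frame" (384x512x3 uint8, red, green, blue), "fx", "fy", "cx", "cy" (pixels), "cam_to_world" (4x4, takes a point from camera to world coordinates); the wrist camera has in their place "mount" (4x4, takes a point from camera to tool coordinates, whose origin is the TCP and whose axes are the flange's). Camera axes: x right, y up, looking along -z (the intrinsics and any distortion apply to the point x, -y, -z); pixel columns grow to the right and rows downward; lengths in m; the calibration is good to about 2 mm. A picture is of the moment at which its call begins: read the wrist's pose just before it. There is no depth.
- workorder.job_done(): hands the job in; it is judged then, once.
The state is a dict: "clock": time; "joints": joint angles; "joint_velocities": joint speeds; "effort": joint torques, N m; "tool_pos": TCP position; "tool_rot": TCP orientation; "ft_force": force on the tool from outside, world axes, zero at the start; "moment": the same for the moment, N m; "width": finger opening in m; "grip_force": force on a finger pad.
Only numpy, scipy, OpenCV 4.12 (cv2) and the standard library are available. Lean on these libraries where they do the work, as an engineer would, in place of code of your own. Each camera call takes 0.05 s, during which the arm holds its last target. There are 200 camera calls.

## Working session

There is one attempt and no reset: what is moved stays moved. The work goes in short steps, Python scripts to look and compute and a tool call to move; the robot and the scene stay as the last step left them, time stands still between calls to the robot, and variables do not carry over. Pictures are saved under pics/ and viewed, at most 10 in all, crops included, and the job is handed in when it is done.

Besides the shell and the picture viewer there is one more tool, called after "Call:" as a command line: name --argument value ..., lists and objects as JSON in quotes. servo_tool: Moves the arm, as the interface text tells. Shifts and turns lie within -1 to 1; 1 stands for 0.1 m of shift or 0.5 rad of turn. Its arguments: {"type":"object","properties":{"targets":{"type":"array"},"newtons":{"type":"number"}},"required":["targets"]}

```bash
mkdir -p pics; ls; python3 - <<'E'
from plant import readout,cams,robot
import cv2,numpy as np
s=readout.observe();print(s);print(robot.tips_ahead)
for n in("scene","top","wrist"):
    c=cams.read_camera(n);cv2.imwrite(f"pics/{n}0.png",c["frame"][:,:,::-1]);print(n,{k:np.round(v,4).tolist() for k,v in c.items() if k!="frame"})
a=[cv2.imread(f"pics/{n}0.png") for n in("scene","top")]
E
```

```text
pics
{'clock': 0.0, 'joints': array([70.69029745, 19.13026551,  2.28455166, 84.01163495, -0.76800475,
       76.96485873, -3.3516664 ]), 'joint_velocities': array([-0.01959435, -0.00753315, -0.02216308,  0.09059584,  0.00588718,
       -0.06554193,  0.03310426]), 'effort': array([ 5.47622244e-05, -6.58557773e+01,  1.36529278e+00, -4.05560553e+01,
        1.67720031e-02,  1.24982087e-02, -5.62614744e-06]), 'tool_pos': array([ 0.15300171, -0.63128934,  0.24443315]), 'tool_rot': array([-1.79908672e+02,  5.92294427e-03,  1.36251009e+01]), 'ft_force': array([-0.1290019 ,  0.11766122, -0.33700112]), 'moment': array([-0.00660295,  0.00460268,  0.00092651]), 'grip_force': 0.0, 'width': 0.08554275316463}
0.014
scene {'fx': 440.3592, 'fy': 440.3592, 'cx': 260.3529, 'cy': 193.3922, 'cam_to_world': [[0.6051, 0.5999, -0.5233, 0.1273], [-0.7961, 0.4492, -0.4056, -0.3968], [-0.0083, 0.6621, 0.7494, 0.9243], [0.0, 0.0, 0.0, 1.0]]}
top {'fx': 369.0255, 'fy': 369.0255, 'cx': 260.8742, 'cy': 190.5505, 'cam_to_world': [[-0.0262, 0.9964, -0.0807, 0.5109], [-0.9995, -0.0274, -0.014, -0.0138], [-0.0162, 0.0803, 0.9966, 1.1149], [0.0, 0.0, 0.0, 1.0]]}
wrist {'fx': 336.3158, 'fy': 336.3158, 'cx': 250.0165, 'cy': 195.6411, 'mount': [[0.0003, 0.9598, 0.2806, 0.0708], [1.0, -0.0002, -0.0003, 0.0002], [-0.0002, 0.2806, -0.9598, -0.1277], [0.0, 0.0, 0.0, 1.0]]}
```

View pics/scene0.png

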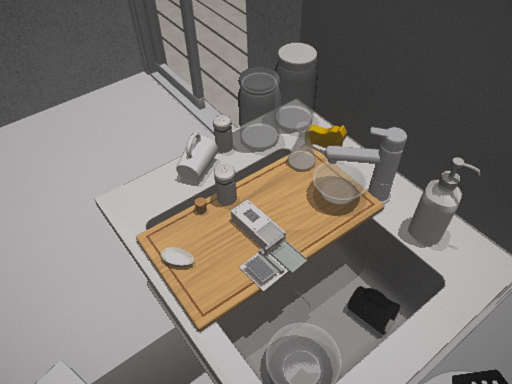

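View pics/top0.png

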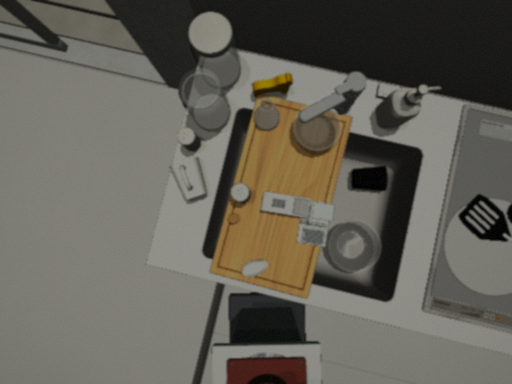

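The dispenser is at about (290,205) in the top view. The lip points right (world -y), and the key is at about (313,235) on the robot side. I'll enlarge both views.

```bash
python3 - <<'E'
import cv2,numpy as np
a=cv2.imread("pics/scene0.png")[190:300,220:320];b=cv2.imread("pics/top0.png")[180:260,250:350]
cv2.imwrite("pics/c1.png",cv2.resize(a,None,fx=5.45,fy=5.45,interpolation=2))
cv2.imwrite("pics/c2.png",cv2.resize(b,None,fx=7,fy=7,interpolation=2))
E
```

```text
(no output)
```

View pics/c1.png

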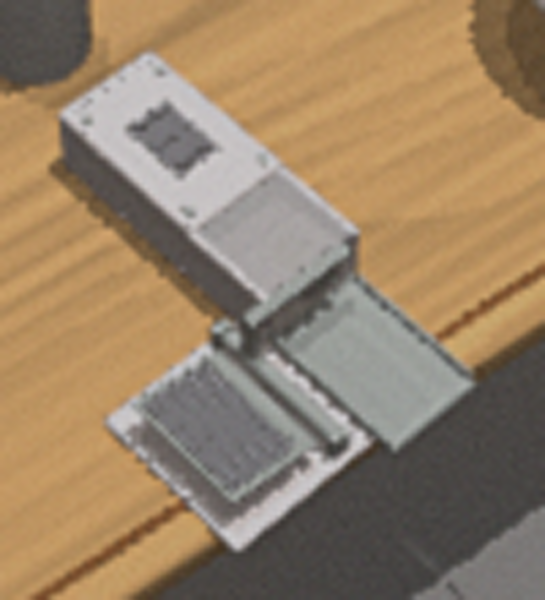

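View pics/c2.png

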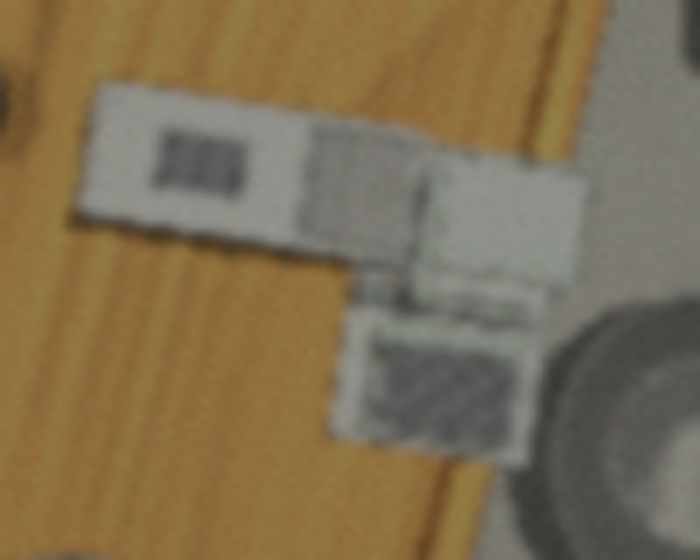

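The scene crop shows the housing rear-top corners at (150,52) and (62,118), the lip-end corners at (474,381) and (397,450), and the outer key corners at (140,405) and (235,500). I'll fit the pose with the matching points from the top crop.

```bash
cat > h.py <<'E'
import numpy as np
from scipy.spatial.transform import Rotation as R
def proj(c,P,T=None):
    T=np.array(c["cam_to_world"]) if T is None else T
    q=(np.asarray(P)-T[:3,3])@T[:3,:3]
    return np.c_[c["cx"]+c["fx"]*q[:,0]/-q[:,2], c["cy"]-c["fy"]*q[:,1]/-q[:,2]]
def d2w(p,P):
    P=np.asarray(P,float)/1000; c,s=np.cos(p[2]),np.sin(p[2])
    return np.c_[p[0]+c*P[:,0]-s*P[:,1],p[1]+s*P[:,0]+c*P[:,1],0.197+P[:,2]]
E
cat > fit.py <<'E'
from h import *
from plant import cams
from scipy.optimize import least_squares
S=[((-115,23.5,36),(150,52)),((-115,-23.5,36),(62,118)),((0,23.5,36),(357,235)),((60,20,6),(474,381)),((60,-20,6),(397,450)),((43,-79,22.2),(235,500)),((-3,-79,22.2),(140,405))]
T=[((-115,23.5,36),(95,80)),((-115,-23.5,36),(75,213)),((0,23.5,36),(430,130)),((60,20,6),(590,175)),((60,-20,6),(577,285)),((-3,-79,22.2),(360,430)),((43,-79,22.2),(512,450))]
D=[]
for n,L,o,k in(("scene",S,(220,190),5.45),("top",T,(250,180),7)):
    c=cams.read_camera(n);D.append((c,[a for a,_ in L],np.array(o)+(np.array([b for _,b in L])+.5)/k-.5))
f=lambda p,D=D:np.concatenate([(proj(c,d2w(p,P))-u).ravel() for c,P,u in D])
for d in(D,D[:1],D[1:]):
    r=least_squares(f,[.47,-.12,-1.6],args=(d,),loss="soft_l1");print(r.x,np.degrees(r.x[2]));print(np.round(f(r.x,d).reshape(-1,2),1).tolist())
E
python3 fit.py
```

```text
[ 0.53779055 -0.11788117 -1.74989432] -100.26155900583797
[[-0.4, -0.5], [-1.7, -0.6], [0.7, -1.2], [-0.7, 0.7], [-1.3, 0.3], [-0.7, -0.4], [0.0, 1.1], [0.9, -0.2], [0.7, 0.2], [0.6, -0.0], [0.2, -0.7], [-0.2, -0.3], [2.6, -0.7], [-0.1, -0.6]]
[ 0.53839579 -0.11881485 -1.74763633] -100.13218608658609
[[0.0, -0.4], [-1.2, -0.5], [1.2, -1.2], [-0.1, 0.7], [-0.6, 0.3], [0.0, -0.3], [0.7, 1.2]]
[ 0.53699657 -0.11651937 -1.75623014] -100.62457504481209
[[0.4, -0.1], [0.2, 0.3], [0.1, 0.3], [-0.3, -0.2], [-0.8, 0.2], [1.9, -0.4], [-0.9, -0.2]]
```

Call:
servo_tool --targets '[[0.85, [0, 0, -0.4], 0], [0.85, [0.3, -0.26, -0.75], 0], [0.85, [0.6, -0.52, -0.75], 0], [0.85, [0.89, -0.78, -0.75], 0]]'

```text
clock: 0.65
tool_pos: [0.2223, -0.5341, 0.3217]
tool_rot: [179.9, -0.0, 13.6]
ft_force: [1.2, -0.5, 0.1]
width: 0.0727
grip_force: 0.0
```

Call:
servo_tool --targets '[[0.85, [0.3, -0.26, 0], 0], [0.85, [0.6, -0.52, 0], 0], [0.85, [0.89, -0.78, 0], 0]]'

```text
clock: 0.95
tool_pos: [0.2901, -0.4366, 0.3204]
tool_rot: [180.0, -0.0, 13.6]
ft_force: [0.8, 0.1, 0.4]
width: 0.073
grip_force: 0.0
```

Call:
servo_tool --targets '[[0.85, [0.3, -0.26, 0], 0], [0.85, [0.6, -0.52, 0], 0], [0.85, [0.89, -0.78, 0], 0]]'

```text
clock: 1.25
tool_pos: [0.3582, -0.3398, 0.3204]
tool_rot: [180.0, -0.0, 13.6]
ft_force: [0.4, 0.5, -0.3]
width: 0.0724
grip_force: 0.0
```

Call:
servo_tool --targets '[[0.85, [0.3, -0.26, 0], 0], [0.85, [0.6, -0.52, 0], 0], [0.85, [0.89, -0.78, 0], 0], [0.85, [0.89, -0.78, 0], 0]]'

```text
clock: 1.65
tool_pos: [0.4285, -0.2394, 0.3206]
tool_rot: [-180.0, -0.1, 14.1]
ft_force: [-0.3, -0.8, 0.4]
width: 0.0726
grip_force: 0.0
```

Call:
servo_tool --targets '[[0.85, [0.3, -0.26, 0], -0.25], [0.85, [0.6, -0.52, 0], -0.5], [0.85, [0.85, -0.74, 0], -0.77], [0.85, [0.85, -0.74, 0], -0.77]]'

```text
clock: 2.05
tool_pos: [0.4927, -0.1482, 0.3203]
tool_rot: [-179.9, -0.1, 36.3]
ft_force: [0.2, -0.2, -0.1]
width: 0.0729
grip_force: 0.0
```

Call:
servo_tool --targets '[[0.85, [0, 0, 0], -0.25], [0.85, [0, 0, 0], -0.5], [0.85, [0, 0, 0], -0.77], [0.85, [0, 0, 0], -0.77], [0.85, [0, 0, 0], -0.77]]'

```text
clock: 2.55
tool_pos: [0.4905, -0.1533, 0.3203]
tool_rot: [-180.0, 0.0, 57.4]
ft_force: [-0.9, 0.1, 0.3]
width: 0.0726
grip_force: 0.0
```

```bash
python3 - <<'E'
from plant import readout,cams
from h import *
import cv2
s=readout.observe();c=cams.read_camera("wrist")
np.save("s1.npy",np.r_[s["tool_pos"],s["tool_rot"]]);print(s["tool_pos"],s["tool_rot"],s["width"])
W=np.eye(4);W[:3,:3]=R.from_euler("xyz",s["tool_rot"],degrees=True).as_matrix();W[:3,3]=s["tool_pos"]
P=[(-115,23.5,36),(0,23.5,36),(60,20,6),(60,-20,6),(43,-79,22.2),(-3,-79,22.2),(-3,-49,17.8),(43,-49,17.8)]
print(proj(c,d2w((.5378,-.118,-1.75),P),W@np.array(c["mount"])).round(1).tolist())
cv2.imwrite("pics/w1.png",cv2.resize(c["frame"][:,:,::-1],(800,600),interpolation=2))
E
```

```text
[ 0.49048422 -0.15329075  0.32027571] [-1.79994305e+02  9.50709063e-03  5.74403731e+01] 0.07264974799342863
[[248.5, -98.8], [319.2, 108.5], [332.8, 185.3], [283.1, 204.5], [200.6, 220.1], [172.8, 162.0], [213.3, 144.6], [239.0, 203.2]]
```

View pics/w1.png

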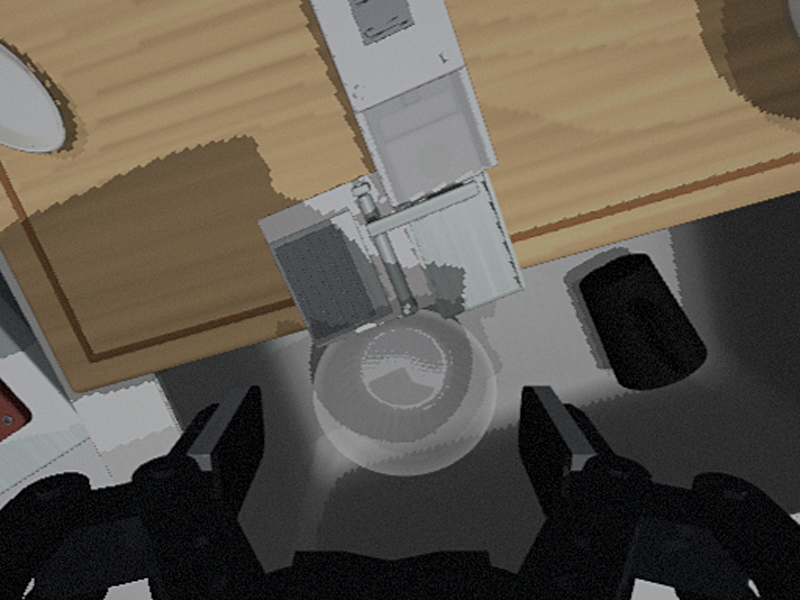

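The wrist view shows the key, lip and gate within about 2–3 mm of the prediction: lip corner (524,288) against (520,290), key corner (318,340) against (313,344). The fingertips are at (262,385) and (521,385), so they sit about 7 mm ahead of the TCP. I'll correct sideways and come down to just above the key.

Call:
servo_tool --targets '[[0.85, [0.09, 0.01, 0], 0], [0.85, [0.09, 0.01, 0.3], 0], [0.85, [0.09, 0.01, 0.6], 0], [0.85, [0.09, 0.01, 0.84], 0], [0.85, [0.09, 0.01, 0.84], 0], [0.85, [0.09, 0.01, 0.84], 0]]'

```text
clock: 3.2
tool_pos: [0.4968, -0.1452, 0.2369]
tool_rot: [-180.0, -0.0, 57.7]
ft_force: [0.7, 0.0, 0.2]
width: 0.0727
grip_force: 0.0
```

```bash
python3 - <<'E'
from plant import readout,cams
import cv2
s=readout.observe();c=cams.read_camera("wrist")
print(s["tool_pos"],s["tool_rot"],s["width"],s["ft_force"])
cv2.imwrite("pics/w2.png",cv2.resize(c["frame"][:,:,::-1],(800,600),interpolation=2))
E
```

```text
[ 0.49675792 -0.14521522  0.2369395 ] [-1.79989850e+02 -1.35103672e-02  5.77147762e+01] 0.0726923138773627 [7.44577260e-01 4.59755913e-04 2.24689619e-01]
```

View pics/w2.png

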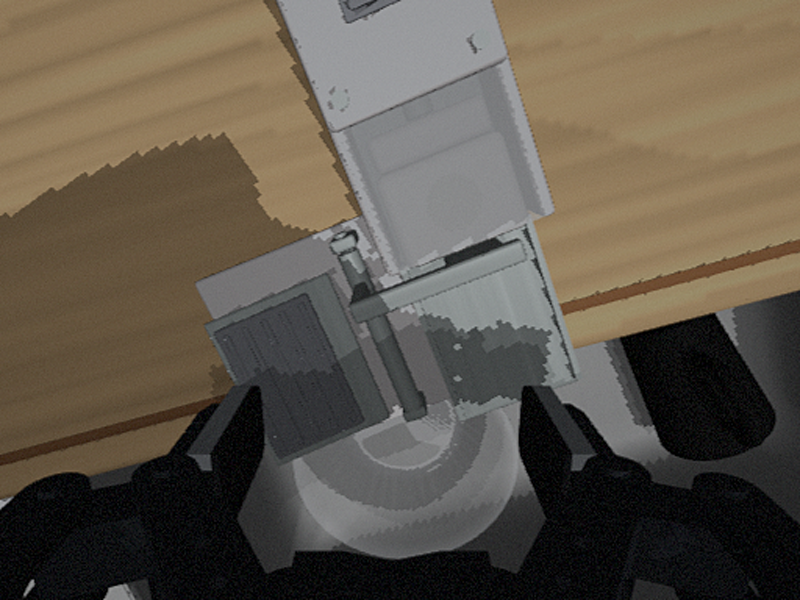

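```bash
python3 - <<'E'
from plant import cams
from h import *
from scipy.optimize import least_squares
c=cams.read_camera("top");c=dict(cams.read_camera("wrist"))
W=np.eye(4);W[:3,:3]=R.from_euler("xyz",[-180,0,57.71],degrees=True).as_matrix();W[:3,3]=[.49676,-.14522,.23694]
L=[((60,20,6),(578,380)),((60,-20,6),(457,420)),((43,-79,22.2),(288,462)),((-3,-79,22.2),(207,322)),((0,23.5,36),(551,212))]
P=[a for a,_ in L];u=(np.array([b for _,b in L])+.5)/1.5625-.5
f=lambda p:(proj(c,d2w(p,P),W@np.array(c["mount"]))-u).ravel()
r=least_squares(f,[.5378,-.118,-1.75],loss="soft_l1");p=r.x;print(p,f(p).round(1))
q=p*1
for p in(q,np.array([.5378,-.118,-1.75])):
  for n,y in(("K",-.0363),("S",.0363)):
    for x in(-.011,.011):
        w=W[:3,:3]@[x,y,.007]+W[:3,3]-[p[0],p[1],.197]
        print(n,x,(R.from_euler("z",-p[2]).apply(w)*1000).round(1))
E
```

```text
[ 0.53873283 -0.11595667 -1.73993689] [-1.6 -3.   3.8 -2.  -7.9 -0.3 -0.3  8.   5.2  1.1]
K -0.011 [ 32.1 -74.2  32.9]
K 0.011 [ 11.8 -65.7  32.9]
S -0.011 [60.  -7.2 32.9]
S 0.011 [39.7  1.3 32.9]
K -0.011 [ 30.7 -73.3  32.9]
K 0.011 [ 10.3 -65.1  32.9]
S -0.011 [57.9 -6.  32.9]
S 0.011 [37.5  2.2 32.9]
```

Call:
servo_tool --targets '[[0.85, [-0.02, 0.01, 0.06], 0], [0.85, [-0.02, 0.01, 0.12], 0], [0.85, [-0.02, 0.01, 0.15], 0], [0.85, [-0.02, 0.01, 0.18], 0], [0.85, [-0.02, 0.01, 0.2], 0], [0.85, [-0.02, 0.01, 0.21], 0], [0.85, [-0.02, 0.01, 0.21], 0]]'

```text
clock: 4.05
tool_pos: [0.4962, -0.1477, 0.2153]
tool_rot: [-180.0, -0.0, 57.7]
ft_force: [-0.5, -0.4, 1.8]
width: 0.0724
grip_force: 0.8
```

```bash
python3 - <<'E'
from plant import readout,cams
import cv2
s=readout.observe();c=cams.read_camera("wrist")
print(s["tool_pos"],s["tool_rot"],s["width"],s["ft_force"])
cv2.imwrite("pics/w3.png",cv2.resize(c["frame"][:,:,::-1],(800,600),interpolation=2))
E
```

```text
[ 0.49616432 -0.14774402  0.21528262] [-1.79991624e+02 -4.06299022e-04  5.77480439e+01] 0.0724395495758924 [-0.48940179 -0.4026334   1.84117636]
```

View pics/w3.png

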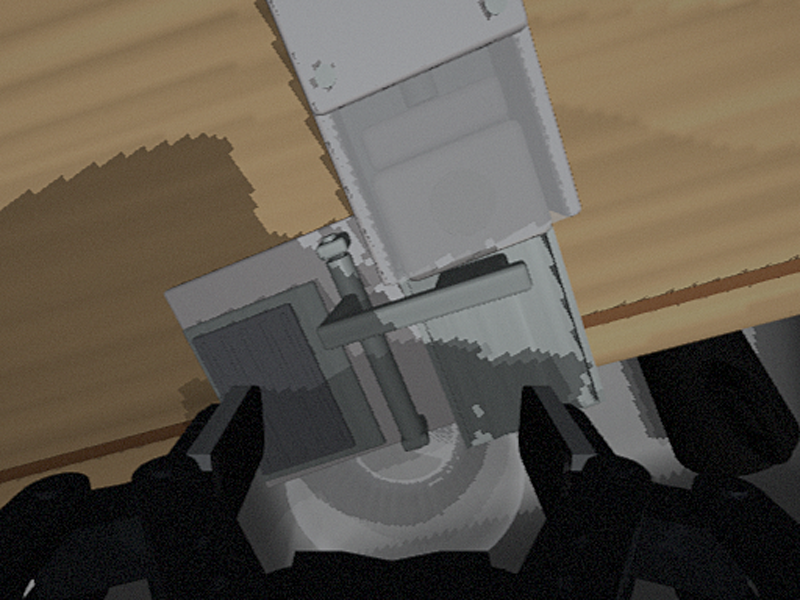

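The tablet (circle at (465,200)) is still behind the gate. The gate is partly raised and key force is 1.8 N. I'll press further.

Call:
servo_tool --targets '[[0.85, [0, 0, 0.01], 0], [0.85, [0, 0, 0.02], 0], [0.85, [0, 0, 0.03], 0], [0.85, [0, 0, 0.04], 0], [0.85, [0, 0, 0.04], 0]]'

```text
clock: 4.6
tool_pos: [0.4964, -0.1478, 0.2117]
tool_rot: [180.0, -0.0, 57.7]
ft_force: [-1.6, 1.3, 5.9]
width: 0.0727
grip_force: 3.0
```

Call:
servo_tool --targets '[[0.85, [0, 0, 0.01], 0], [0.85, [0, 0, 0.01], 0], [0.85, [0, 0, 0.01], 0], [0.85, [0, 0, 0.01], 0], [0.85, [0, 0, 0.01], 0], [0.85, [0, 0, 0.01], 0], [0.85, [0, 0, 0.01], 0], [0.85, [0, 0, 0.01], 0], [0.85, [0, 0, 0.01], 0], [0.85, [0, 0, 0.01], 0], [0.85, [0, 0, 0.01], 0], [0.85, [0, 0, 0.01], 0]]'

```text
clock: 5.8
tool_pos: [0.4964, -0.148, 0.2113]
tool_rot: [179.9, -0.0, 57.7]
ft_force: [-3.3, 0.4, 10.4]
width: 0.0725
grip_force: 6.2
```

```bash
python3 - <<'E'
from plant import readout,cams
import cv2
s=readout.observe();c=cams.read_camera("wrist")
print(s["tool_pos"],s["tool_rot"],s["width"],s["ft_force"])
cv2.imwrite("pics/w4.png",cv2.resize(c["frame"][:,:,::-1],(800,600),interpolation=2))
E
```

```text
[ 0.49644426 -0.14795057  0.21131036] [ 1.79946345e+02 -2.59525022e-03  5.77226499e+01] 0.07251473896082047 [-3.34993104  0.3648172  10.41525009]
```

View pics/w4.png

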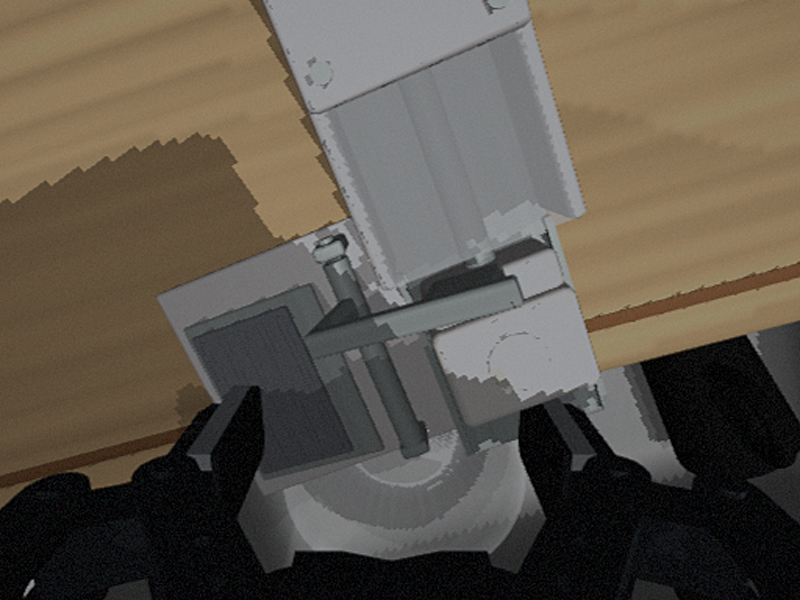

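The tablet is out on the lip at about (515,360), resting against the right finger at (530,400), with the pusher rod behind it. I'll let it settle and check from the side.

Call:
servo_tool --targets '[[0.85, [0, 0, 0], 0], [0.85, [0, 0, 0], 0], [0.85, [0, 0, 0], 0], [0.85, [0, 0, 0], 0], [0.85, [0, 0, 0], 0]]'

```text
clock: 6.35
tool_pos: [0.4964, -0.1479, 0.2113]
tool_rot: [179.9, -0.0, 57.7]
ft_force: [-3.0, -0.5, 9.6]
width: 0.0726
grip_force: 6.2
```

```bash
python3 - <<'E'
from plant import readout,cams
import cv2,numpy as np
a=cv2.imread("pics/w4.png")
c=cams.read_camera("wrist");b=cv2.resize(c["frame"][:,:,::-1],(800,600),interpolation=2)
d=cv2.absdiff(a,b)[220:420,400:620];print("diff",d.mean(),np.percentile(d,99),readout.observe()["ft_force"])
s=cams.read_camera("scene")["frame"][200:300,220:350,::-1]
cv2.imwrite("pics/f.png",np.vstack([cv2.resize(s,(400,300),interpolation=2),cv2.resize(b[220:420,360:627],(400,300))]))
E
```

```text
diff 1.9500681818181818 8.0 [-3.4941631   0.26742717 10.79638988]
```

View pics/f.png

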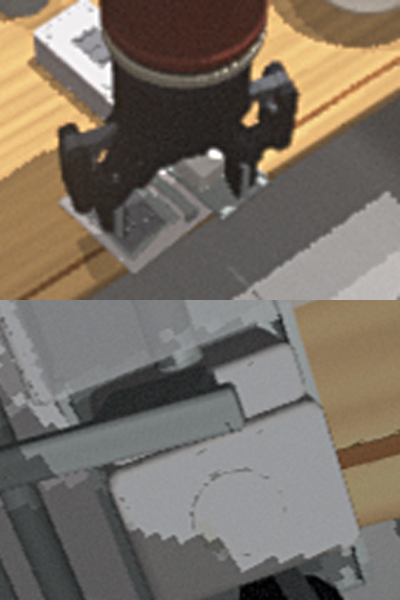

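```bash
python3 - <<'E'
from plant import cams
from h import *
c=cams.read_camera("wrist")
W=np.eye(4);W[:3,:3]=R.from_euler("xyz",[180,0,57.72],degrees=True).as_matrix();W[:3,3]=[.49644,-.14795,.21131]
T=W@np.array(c["mount"])
for n,px,z in[("house+y",(583,213),36),("house-y",(395,305),36),("tab front right",(600,377),26),("tab front left",(465,427),26),("tab left mid",(433,340),26),("tab right mid",(571,287),26),("white patch back corner",(557,250),26),("finger inner edge tip",(521,386),11)]:
    u=(np.array(px)+.5)/1.5625-.5
    d=T[:3,:3]@[(u[0]-c["cx"])/c["fx"],-(u[1]-c["cy"])/c["fy"],-1]
    w=T[:3,3]+d*(.197+z/1000-T[2,3])/d[2]
    for p in((.5387,-.116,-1.74),):
        print(n,(R.from_euler("z",-p[2]).apply(w-[p[0],p[1],.197])*1000).round(1))
E
```

```text
house+y [-1.4 21.7 36. ]
house-y [  1.9 -20.3  36. ]
tab front right [40.  17.1 26. ]
tab front left [ 40.2 -17.4  26. ]
tab left mid [ 15.9 -16.4  26. ]
tab right mid [16.  17.3 26. ]
white patch back corner [ 6.7 16.9 26. ]
finger inner edge tip [43. -0. 11.]
```

The tablet's front is at x = 40 mm and its back at about 14 mm. It is square and flat, at rest against the finger, and the key is fully down, so I'm handing it in.

```bash
python3 -c "
from plant import workorder;print(workorder.job_done())"
```

```text
the job is handed in; nothing more can be done
None
```

I pressed the key fully down with one finger and caught the tablet with the other. It lies flat and at rest on the lip, its back about 14 mm out of the mouth, and I handed the job in at about 6.5 s of the 32 s allowed; the verdict was not shown.

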